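# Pull the hard cup off its stuck spray-cup liner

## Robot

A 7-joint arm with a two-finger parallel gripper is mounted at the origin on a cart in front of the work surface, level with it; the furniture and walls round the work are solid. World frame = base frame: x ahead of the robot, y to its left, z up, the work surface at z = 0. Lengths are in m, angles in rad, forces in N, time in s.
With the tool pointing down it reaches from about 0.425 to 0.875 m from the base axis. Payload 9.9 kg.
Tool frame: the origin (TCP) lies at the very end of the fingers, on their centre line; the grasp point (between the pads) lies 19 mm behind it; z points along the fingers, y is the line along which they close (so a half turn about z gives the same grasp; the last joint's range is limited). The gripper opens to 85 mm and grips with 20 to 120 N. Pads are 22 mm wide; open, the fingers measure 114 mm over their backs; the gripper's body (76 mm by 85 mm) begins 54 mm behind the grasp point. The pads swing forward as they close: fully open they stand 13 mm farther back than shut.
Start: joints at [-1.2, 0.576, 0.025, 1.437, -0.015, 1.129, -0.057], TCP at [0.297, 0.606, 0.231] pointing down, gripper open.
Joint ranges: [-2.76, 2.76], [-0.34, 2.15], [-1.52, 1.57], [0.19, 2.46], [-1.09, 4.23], [0.17, 1.99], [-2.82, 2.82]. Speed limits (rad/s): [2.22, 2.22, 3.01, 3.01, 3.14, 3.14, 3.14].

## Interface

Orientations are given as a unit quaternion [x, y, z, w].
In Python, from workcell import ctrl, imaging gives the robot as it stands.
- The arm moves only by the tool step_arm, never from a script. Its argument "moves" is a list that holds one entry, the list of rows, each a list of 7 numbers: the turn, a rotation vector about the world's x, y, z in units of 8 degrees (1.0 is 8 degrees), then the shift along the world's x, y, z in units of 60 mm (1.0 is 60 mm), then the finger opening in mm, from 0 to 85.4. In form: [[[wx, wy, wz, dx, dy, dz, claw], ...]]. A call has 1 to 8 rows; each row shifts and turns the commanded pose from where the row before left it; what a row does not reach is not made up. A row lasts 1/8 s, in which the tool goes at most 62.5 mm and 10.7 degrees, less where a joint would pass 70% of its speed; a pose out of reach is approached as far as the arm can. A call with a number of a shift or a turn outside -1 to 1 is refused whole. A call with a gripper value outside its range is refused whole. The fingers move at their own pace and stop on an object; the grip force is fixed at half the most. Time passes only in rows, so rows that do not move let the fingers close. It gives the time, the measured TCP pose, the force, the opening and the grip force at its end, in the units of the state.
- ctrl.sense(): the state, without advancing time (a new reading comes with each control period).
- imaging.read_camera(name): name is "scene" or "side" or "wrist"; returns a dict with "color" (400x640x3 uint8, blue, green, red), "fx", "fy", "cx", "cy" (pixels), "distortion" ([k1, k2, p1, p2, k3] as OpenCV has them; the pictures are not rectified), "rvec" (rotation vector, rad) and "tvec" (3), from world to camera coordinates, as OpenCV has them; the wrist camera has in their place "T_tool_cam" (4x4, takes a point from camera to tool coordinates, whose origin is the TCP and whose axes are the flange's). Camera axes: x right, y down, z forward; pixel columns grow to the right and rows downward; lengths in m; the calibration is good to about 2 mm. A picture is of the moment at which its call begins: read the wrist's pose just before it. There is no depth.
- ctrl.job_done(): hands the job in; it is judged then, once.
Trained networks look in the newest picture that a camera, given by its name, has taken for a name from the list of things; names that differ only in an ending like _2 or _b are one class to them, and where a whole thing is asked for, a point or a joint stands for the part that bears it (a point fixed in the world has none). Each returns a list of dicts, best first, with "conf" (0 to 1); they miss things now and then, are a little off and sometimes report something else, mostly with a low value. They report only what shows in the picture. A call takes as long as a camera call.
- imaging.find_in(camera, query): "location" ([column, row] in pixels, amid what is visible of it).
- imaging.masks_of(camera, query): "region" (400x640 bool, what is visible of it) and "location" ([column, row] in pixels, amid what is visible of it).
- imaging.tip_of(camera, query): "location" ([column, row] in pixels: a listed point, or the origin of a listed thing).
The state is a dict: "t": time; "q": joint angles; "qvel": joint speeds; "joint_torque": joint torques, N m; "ee_pos": TCP position; "tcp_rot": TCP orientation; "ft_force": force on the tool from outside, world axes, zero at the start; "wrist_torque": the same for the moment, N m; "opening": finger opening in m; "finger_force": force on a finger pad.
Only numpy, scipy, OpenCV 4.12 (cv2) and the standard library are available. Lean on these libraries where they do the work, as an engineer would, in place of code of your own. Each camera call takes 0.05 s, during which the arm holds its last target. There are 200 camera calls.

## Task

Take the spray cup in the leaning stand apart for cleaning: slide the keeper fork fully home over the rim of the liner's lid, so that the stuck liner is held down in the stand, then draw the hard cup straight off the liner along its leaning axis and set it upright, mouth down, on the slatted wooden rack. Then slide the fork fully back, lift the liner out and stand it on its lid on the floor of the steel pan. Never pull the liner out of the stand together with the cup, set both parts down gently without dropping them, let go of everything, and leave the other things on the table where they are.

Things in the scene. Friction and masses are not known exactly. Their poses are not given: they have to be found in the camera images.
- cradle: Leaning stand of bent bare steel sheet, fixed, 104 mm wide. Origin on the table below the nest centre; x points level, uphill (away from the robot), y across, z up. Its plate rises at 30 degrees along +x, from 145 mm below to 50 mm above the nest along the slope. The plate's normal, which is the axis of liner and cup, is (-0.5, 0, 0.866) in this frame: it leans towards the robot.
- nest (a point): Centre of the nest on the plate's upper face, 84 mm above the table; the liner's lid sits here with 1.5 mm of play all round, inside a ring 4 mm high and 83 mm across. Below it, along the slope, the fork runs between two guide rails 13 mm high, 76 mm apart inside.
- fork (a joint): Travel (m) of the keeper fork of dark steel, which slides along the slope with about 3 N of friction and stays where it is left. 0 = fully back (downhill, tines clear of the lid), 0.056 = fully home (uphill, tines over the lid's rim either side of its neck, 1.5 mm above the rim). It starts back, at 0 to 0.012.
- fork_grip (a point): Point to grip on the fork's black upright block: at its centre, 38 mm above the plate along the plate's normal, 9.5 mm below the block's top. The block is 14 mm wide across the slope (stand's y), 22 mm along it, and spans 10.5 to 47.5 mm above the plate. As the joint value grows it moves straight uphill, along (0.866, 0, 0.5) in the stand's frame.
- cup: Hard cup of clear plastic, upside down over the liner: 57 mm outside (61 mm bead on the lowest 4 mm), 76 mm long, wall 3 mm, 80 g. Origin at the mouth's centre, z along the axis to the closed end. Its mouth rests on the lid's shoulder, 16 mm above the plate. It holds the liner's tabs with about 9 N, so drags it along unless the fork is home; tabs free after 20 mm of pull, cup clear after 70 mm.
- liner: White plastic liner with lid, 84 mm long, 90 g, standing on its lid in the nest. Origin at the centre of the lid's underside, z along the axis to the closed end. Lid rim 72 mm diameter, 5 mm thick; neck 50 mm from 5 to 13 mm; shoulder 61 mm from 13 to 16 mm; body 47 mm from 16 to 84 mm, with five small spring tabs standing out 3.5 mm, at 36 mm.
- rack: Slatted drying rack of pale wood, fixed to the table, 170 mm (its x) by 130 mm (its y), top of the slats 20 mm above the table. Origin at the centre of its underside. The cup must stand wholly on the slats.
- pan: Steel loaf pan with cream paint stains inside, loose, 136 mm (its x) by 234 mm (its y) over the rim, 72 mm tall. Origin at the centre of its underside; the floor that carries things is 2 mm above it, 96 by 194 mm inside (any cream film that seems higher carries nothing).
- solvent_jar: Clear jar with a screw lid, 65 mm diameter, 99 mm tall; origin under its centre. Leave it alone.
- tape_roll: Roll of masking tape lying flat, 103 mm diameter, 25 mm tall; origin under its centre. Leave it alone.
- paint_tube: Half-squeezed metal paint tube lying down, 36 x 114 x 23 mm; origin under its centre. Leave it alone.
- oil_stick: Oil paint stick lying in front of the stand, 22 x 127 x 21 mm; origin under its centre. Leave it alone.

How it is judged:
On the way, in this order (a step that is already met when the one before it is completed fails the run):
1. the keeper fork is slid home (past 50 of 56 mm) with liner and cup still in the stand (value of joint fork above 0.05 m and distance between liner and nest below 0.006 m and distance between cup and liner below 0.024 m), for 0.2 s.
2. the cup is drawn clear of the liner while the fork still holds the liner in its nest (value of joint fork above 0.05 m and distance between liner and nest below 0.006 m and distance between cup and liner above 0.09 m), for 0.2 s.
3. the cup stands released, mouth down, on the rack (x of cup in the frame of rack between -0.06 and 0.06 m and y of cup in the frame of rack between -0.04 and 0.04 m and z of cup in the frame of rack between 0.016 and 0.024 m and angle between cup's own z axis and vertical below 0.1 rad and linear speed of cup below 0.03 m/s and contact force between the fingers and cup below 0.1 N and distance between liner and nest below 0.006 m), for 0.2 s.
4. the fork is slid back (within 10 mm of its stop) with the liner still in its nest (value of joint fork below 0.01 m and distance between liner and nest below 0.008 m), for 0.2 s.
At the end, for the whole second after the job is handed in: Cup upright, mouth down, wholly on the slats (centre within 60 mm along, 40 mm across; tilt under 0.1 rad); liner upright on its lid on the pan floor (underside within 6 mm of the pan underside, tilt under 0.1 rad); fork within 10 mm of fully back; cup and liner at rest (x of cup in the frame of rack between -0.06 and 0.06 m and y of cup in the frame of rack between -0.04 and 0.04 m and z of cup in the frame of rack between 0.016 and 0.024 m and angle between each of cup, liner's own z axis and vertical below 0.1 rad and linear speed of each of cup, liner below 0.03 m/s and x of liner in the frame of pan between -0.03 and 0.03 m and y of liner in the frame of pan between -0.08 and 0.08 m and z of liner in the frame of pan below 0.006 m and value of joint fork below 0.01 m); the robot touches nothing.
It fails at once if the liner is pulled out of the stand (20 mm or more) with the cup still on it (distance between liner and nest above 0.02 m and distance between cup and liner below 0.08 m).
It fails at once if the cup is dropped (falls free at over 0.7 m/s) (linear speed of cup above 0.7 m/s and contact force between the fingers and cup below 0.1 N).
It fails at once if the liner is dropped (falls free at over 0.7 m/s) (linear speed of liner above 0.7 m/s and contact force between the fingers and liner below 0.1 N).
It fails at once if the jar, tape roll, paint tube or oil stick is moved by more than 30 mm (distance of any of solvent_jar, tape_roll, paint_tube, oil_stick from where it was at the start of the episode above 0.03 m).
It also fails if it takes over 67 s, if anything falls off the work surface, if the arm or the gripper's body presses on something with over 40 N, if the wrist force passes 120 N, or if a joint passes its speed limit or range.

## Working session

There is one attempt and no reset: what is moved stays moved. The work goes in short steps, Python scripts to look and compute and a tool call to move; the robot and the scene stay as the last step left them, time stands still between calls to the robot, and variables do not carry over. Pictures are saved under pics/ and viewed, at most 10 in all, crops included, and the job is handed in when it is done.

Besides the shell and the picture viewer there is one more tool, called after "Call:" by a JSON object that holds its "method" and its "body". step_arm: Moves the arm, as the interface text tells. Its arguments: {"type":"object","properties":{"moves":{"type":"array","items":{"type":"array","items":{"type":"array","items":{"type":"number"}}}}},"required":["moves"]}

```bash
ls; mkdir -p pics; cat > h.py <<'E'
import numpy as np, cv2
from scipy.spatial.transform import Rotation as R
from workcell import ctrl, imaging
def cam(name):
    s=ctrl.sense(); c=imaging.read_camera(name)
    K=np.array([[c['fx'],0,c['cx']],[0,c['fy'],c['cy']],[0,0,1]]); D=np.array(c['distortion'],float)
    if 'rvec' in c:
        Rm=cv2.Rodrigues(np.array(c['rvec'],float))[0]; t=np.array(c['tvec'],float).ravel()
    else:
        T=np.eye(4);T[:3,:3]=R.from_quat(s['tcp_rot']).as_matrix();T[:3,3]=s['ee_pos']
        W=np.linalg.inv(T@np.array(c['T_tool_cam'])); Rm=W[:3,:3]; t=W[:3,3]
    return dict(img=c['color'],K=K,D=D,R=Rm,t=t)
def ray(c,p):
    u=cv2.undistortPoints(np.array([[p]],float),c['K'],c['D'])[0,0]
    return -c['R'].T@c['t'], c['R'].T@np.array([u[0],u[1],1.])
def onz(c,p,z):
    o,d=ray(c,p); return o+d*(z-o[2])/d[2]
def tri(cs,ps):
    A=np.zeros((3,3));b=np.zeros(3);L=[]
    for c,p in zip(cs,ps):
        o,d=ray(c,p);d=d/np.linalg.norm(d);P=np.eye(3)-np.outer(d,d);A+=P;b+=P@o;L.append((P,o))
    x=np.linalg.solve(A,b); return x,[float(np.linalg.norm(P@(x-o))) for P,o in L]
def proj(c,X):
    return cv2.projectPoints(np.atleast_2d(np.array(X,float)),cv2.Rodrigues(c['R'])[0],c['t'],c['K'],c['D'])[0][:,0]
E
python3 - <<'E'
from h import *
np.set_printoptions(precision=4,suppress=True)
C={}
for n in ['scene','side']:
    C[n]=cam(n); cv2.imwrite(f'pics/{n}0.png',C[n]['img'])
    print(n,'cam at',-C[n]['R'].T@C[n]['t'])
q=['cradle','nest','fork_grip','cup','liner','rack','pan','solvent_jar','tape_roll','paint_tube','oil_stick']
for k in q:
    P={}
    for n in C:
        r=imaging.tip_of(n,k)
        if r: P[n]=r[0]; print(k,n,np.round(r[0]['location'],1),round(r[0]['conf'],2), 'z0:',onz(C[n],r[0]['location'],0))
    if len(P)==2: print('   tri',*tri([C[n] for n in P],[P[n]['location'] for n in P]))
print(ctrl.sense())
E
```

```text
pics
scene cam at [ 0.1032 -0.8486  0.571 ]
side cam at [0.5012 0.9014 0.5002]
cradle scene [316.  205.5] 0.88 z0: [0.5848 0.0291 0.    ]
cradle side [292.1 273.8] 0.89 z0: [0.5775 0.033  0.    ]
   tri [ 0.5809  0.0284 -0.0007] [0.003540340380468476, 0.0035403403804683425]
nest scene [315.8 178.4] 0.77 z0: [0.6668 0.181  0.    ]
nest side [287.3 233.8] 0.61 z0: [ 0.6023 -0.1606  0.    ]
   tri [0.5832 0.0257 0.0868] [0.0015794964036337713, 0.0015794964036338738]
fork_grip scene [270.3 195.9] 0.6 z0: [0.4945 0.1409 0.    ]
fork_grip side [350.2 254.8] 0.96 z0: [ 0.4539 -0.0491  0.    ]
   tri [0.4588 0.0503 0.0523] [7.286315583941766e-05, 7.28631558393874e-05]
cup scene [313.1 175.5] 0.68 z0: [0.6693 0.2036 0.    ]
cup side [294.6 230. ] 0.71 z0: [ 0.5858 -0.1824  0.    ]
   tri [0.5711 0.0244 0.0965] [0.0018147319838453455, 0.001814731983845294]
liner scene [312.6 174.1] 0.55 z0: [0.6728 0.2136 0.    ]
liner side [286.6 234.2] 0.77 z0: [ 0.6038 -0.1583  0.    ]
   tri [0.5827 0.0419 0.0932] [0.0021288178551514417, 0.002128817855151512]
rack scene [325.3 251.5] 0.8 z0: [ 0.5002 -0.17
[... 995 characters left out ...]
9. ] 0.72 z0: [ 0.3959 -0.0064  0.    ]
oil_stick side [378.7 269. ] 0.7 z0: [0.3973 0.0151 0.    ]
   tri [ 0.3974  0.0029 -0.0064] [0.001628716684590983, 0.0016287166845908867]
{'t': 1.2, 'q': array([-1.1998,  0.5757,  0.0249,  1.4371, -0.015 ,  1.129 , -0.0565]), 'qvel': array([-0.001 ,  0.0011, -0.0025, -0.0004,  0.0008, -0.0012,  0.0011]), 'joint_torque': array([  0.0003, -76.5518,   2.2488, -28.6292,   0.0153,   0.0034,
        -0.    ]), 'ee_pos': array([0.2965, 0.6064, 0.2313]), 'tcp_rot': array([ 0.2255,  0.9743, -0.    , -0.    ]), 'ft_force': array([ 0.2054, -0.5293, -0.5754]), 'wrist_torque': array([ 0.0166, -0.017 ,  0.0182]), 'finger_force': 0.0, 'opening': 0.08537978200590629}
```

View images.

View pics/scene0.png

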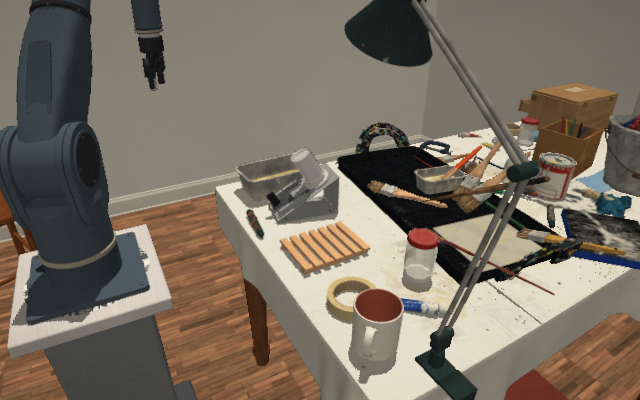

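View pics/side0.png

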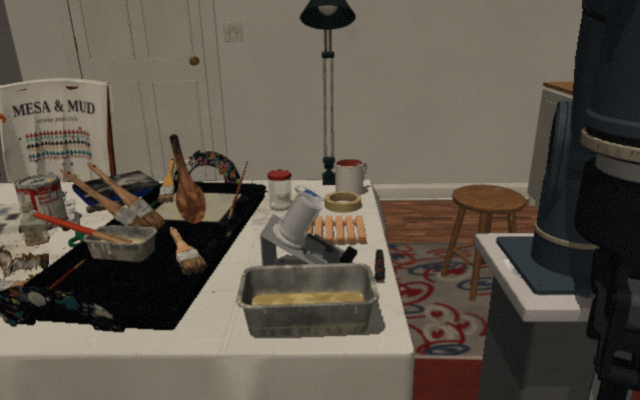

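The scene view shows the stand at (300,180) with the pan behind it at (270,178) and the rack at (325,248). In the side view the fork block is at (348,255) and the pan, with its rim close to the stand, is at (307,300). I'll bring the wrist camera over the stand.

Call:
{"method": "step_arm", "body": {"moves": [[[0,0,0.24,0.21,-0.77,0.25,85],[0,0,0.24,0.21,-0.77,0.25,85],[0,0,0.24,0.21,-0.77,0.25,85],[0,0,0.24,0.21,-0.77,0.25,85],[0,0,0.24,0.21,-0.77,0.25,85],[0,0,0.24,0.21,-0.77,0.25,85],[0,0,0.24,0.21,-0.77,0.25,85],[0,0,0.24,0.21,-0.77,0.25,85]]]}}

```text
t: 2.2
ee_pos: [0.3976, 0.2352, 0.352]
tcp_rot: [0.093, 0.996, 0.0, 0.0]
ft_force: [1.6, 0.3, 0.8]
opening: 0.0848
finger_force: 0.0
```

Call:
{"method": "step_arm", "body": {"moves": [[[0,0,0,0.21,-0.77,0.25,85],[0,0,0,0.21,-0.77,0.25,85],[0,0,0,0.21,-0.77,0.25,85],[0,0,0,0,0,0,85],[0,0,0,0,0,0,85]]]}}

```text
t: 2.82
ee_pos: [0.4349, 0.0988, 0.3962]
tcp_rot: [0.093, 0.996, 0.0, -0.0]
ft_force: [0.1, 0.2, -0.5]
opening: 0.0849
finger_force: 0.0
```

```bash
cat > look.py <<'E'
from h import *
import sys
np.set_printoptions(precision=4,suppress=True)
w=cam('wrist'); s=ctrl.sense(); cv2.imwrite('pics/'+sys.argv[1],w['img'])
print('cam',-w['R'].T@w['t'],'axis',w['R'][2],'ee',s['ee_pos'],R.from_quat(s['tcp_rot']).as_matrix().tolist(),s['t'])
for k,z in [('nest',.084),('fork_grip',.055),('cradle',0),('rack',0),('pan',0),('oil_stick',0)]:
    for r in imaging.tip_of('wrist',k)[:1]: print(k,np.round(r['location'],1),round(r['conf'],2),onz(w,r['location'],z))
E
python3 look.py w1.png
```

```text
cam [0.3656 0.1121 0.5385] axis [ 0.2715 -0.0494 -0.9612] ee [0.4347 0.0992 0.396 ] [[-0.9828734959740631, 0.18428076392122883, -0.0005394073895854755], [0.18428062056276295, 0.9828736236004988, 0.00030482032092222605], [0.0005863418171970241, 0.0002001974859798127, -0.9999998080621016]] 2.875
fork_grip [283.1 173.6] 0.95 [0.4563 0.0453 0.055 ]
cradle [293.5 238.8] 0.61 [0.5859 0.0307 0.    ]
rack [178.7 213. ] 0.73 [ 0.5011 -0.1581  0.    ]
oil_stick [258.  136.5] 0.77 [0.3984 0.0103 0.    ]
```

View pics/w1.png

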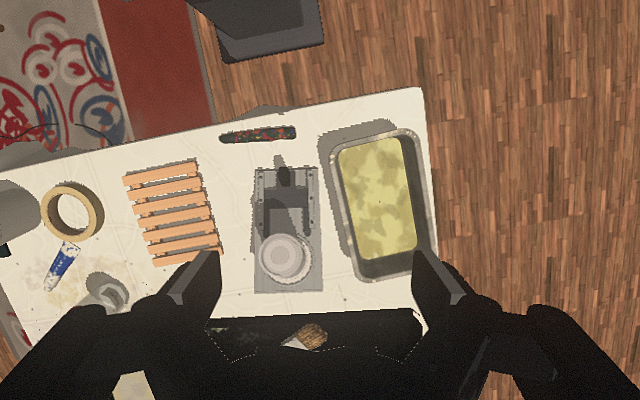

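The wrist view shows the stand's plate with corners at about (254,170), (320,170), (324,290) and (254,292). The fork block is at (284,175), the cup at (287,257), the rack at (172,215), and the pan rim spans (330,132) to (435,280). Next I fit silhouettes to the masks.

```bash
cat > fit.py <<'E'
from h import *
from scipy.optimize import minimize
np.set_printoptions(precision=4,suppress=True)
def box(x0,x1,y0,y1,z0,z1): return np.array([[x,y,z] for x in(x0,x1) for y in(y0,y1) for z in(z0,z1)])
S=np.array([.866,0,.5]);N=np.array([-.5,0,.866]);NE=np.array([0,0,.084])
plate=np.array([NE+a*S+np.array([0,y,0]) for a in(-.145,.05) for y in(-.052,.052)])
plate=np.vstack([plate,plate[2:]*[1,1,0]])
a=np.linspace(0,6.283,25)[:-1]
def ring(r,h): return NE+h*N+r*(np.outer(np.cos(a),S)+np.outer(np.sin(a),[0,1,0]))
cup=np.vstack([ring(.0305,.016),ring(.0305,.02),ring(.0285,.092)])
rack=box(-.085,.085,-.065,.065,.005,.02)
pan=np.vstack([box(-.068,.068,-.117,.117,.072,.072),box(-.05,.05,-.1,.1,0,0)])
def place(M,p):
    c,s=np.cos(p[2]),np.sin(p[2]); return M@np.array([[c,-s,0],[s,c,0],[0,0,1]]).T+[p[0],p[1],0]
def hullmask(pts):
    m=np.zeros((800,1280),np.uint8); cv2.fillConvexPoly(m,cv2.convexHull(np.round(pts*32).astype(np.int32)),1,shift=4); return m>0
def fit(M,cms,p0):
    H=[hullmask(np.argwhere(m)[:,::-1].astype(np.float32)) for c,m in cms]
    def cost(p):
        k=0
        for (c,_),h in zip(cms,H):
            g=hullmask(proj(c,place(M,p))); k+=1-(g&h).sum()/(g|h).sum()
        return k/len(cms)
    b=None
    for d in (.03,-.03):
        sx=np.array([p0,[p0[0]+.015,p0[1],p0[2]],[p0[0],p0[1]+d/2,p0[2]],[p0[0],p0[1],p0[2]+d*5]])
        r=minimize(cost,p0,method='Nelder-Mead',options=dict(initial_simplex=sx,xatol=1e-4,fatol=1e-5,maxiter=300))
        if b is None or r.fun<b.fun:b=r
    return b.x,b.fun
E
cat > run.py <<'E'
from fit import *
C={n:cam(n) for n in ['wrist','scene','side']}
o=C['wrist']['img'].copy()
for k,M,p0,cs in [('cradle',plate,(.583,.028,-.15),['wrist','scene']),('cup',cup,(.583,.028,-.15),['wrist','scene','side']),('rack',rack,(.503,-.16,-.15),['wrist','scene']),('pan',pan,(.536,.187,-.15),['wrist','side'])]:
    cms={}
    for n in cs:
        r=imaging.masks_of(n,k)
        if r: cms[n]=(C[n],r[0]['region']); print(k,n,r[0]['conf'],r[0]['region'].sum())
    sets=[list(cms)] + [[n] for n in cms] if len(cms)>1 else [list(cms)]
    for i,ss in enumerate(sets):
        p,f=fit(M,[cms[n] for n in ss],p0); print(k,ss,p,round(f,3))
        if i==0: cv2.polylines(o,[cv2.convexHull(np.round(proj(C['wrist'],place(M,p))).astype(np.int32))],True,(0,0,255),1)
cv2.imwrite('pics/o1.png',cv2.resize(o[100:320,100:460],None,fx=2.2,fy=2.2,interpolation=cv2.INTER_CUBIC))
E
python3 run.py
```

```text
cradle wrist 0.87 5887
cradle scene 0.61 2319
cradle ['wrist', 'scene'] [ 0.5806  0.027  -0.1488] 0.064
cradle ['wrist'] [ 0.5813  0.028  -0.1471] 0.03
cradle ['scene'] [ 0.5777  0.0238 -0.0794] 0.083
cup wrist 0.39 200
cup scene 0.89 750
cup side 0.79 1253
cup ['wrist', 'scene', 'side'] [ 0.5782  0.0146 -0.7105] 0.243
cup ['wrist'] [ 0.5892  0.0292 -0.3653] 0.448
cup ['scene'] [ 0.5821  0.0264 -0.086 ] 0.042
cup ['side'] [0.5841 0.0273 0.0071] 0.055
rack wrist 0.69 1524
rack scene 0.94 2551
rack ['wrist', 'scene'] [ 0.4989 -0.1619  0.0188] 0.515
rack ['wrist'] [ 0.503 -0.16  -0.15 ] 1.0
rack ['scene'] [ 0.4989 -0.1619  0.0188] 0.03
pan wrist 0.73 12214
pan side 0.64 9150
pan ['wrist', 'side'] [ 0.5385  0.1869 -1.5193] 0.059
pan ['wrist'] [ 0.5383  0.1868 -1.5206] 0.052
pan ['side'] [ 0.5404  0.1844 -1.5198] 0.06
```

Call:
{"method": "step_arm", "body": {"moves": [[[0,0,0.27,0,0,0,40],[-0.123,-0.824,0,-0.12,-0.12,-0.4,40],[-0.123,-0.824,0,-0.12,-0.12,-0.4,40],[-0.123,-0.824,0,-0.12,-0.12,-0.4,40],[-0.123,-0.824,0,-0.12,-0.12,-0.4,40],[-0.123,-0.824,0,-0.12,-0.12,-0.4,40],[-0.123,-0.824,0,-0.12,-0.12,-0.4,40],[0,0,0,0,0,0,40]]]}}

```text
t: 4.78
ee_pos: [0.404, 0.0579, 0.2894]
tcp_rot: [0.078, 0.956, -0.021, 0.282]
ft_force: [-0.2, -0.6, 0.3]
opening: 0.0401
finger_force: 0.0
```

View pics/o1.png

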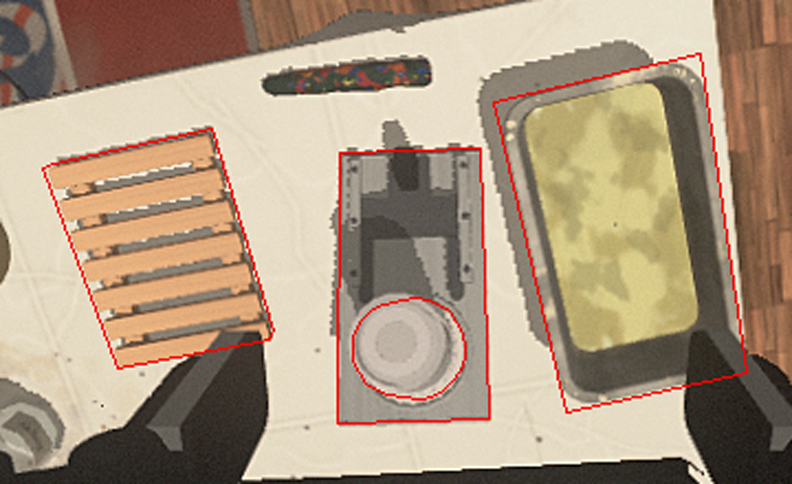

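```bash
python3 look.py w2.png; python3 -c "
from h import *
print(ctrl.sense()['q'])
c=cam('wrist');m=imaging.masks_of('wrist','cup')
print([(r['conf'],r['location'],r['region'].sum()) for r in m])"
```

```text
cam [0.2691 0.0799 0.3706] axis [ 0.7443 -0.1173 -0.6574] ee [0.4044 0.0583 0.2895] [[-0.8285487723154552, 0.16119921626933986, 0.5362105412696607], [0.13825580971032814, 0.986907571138169, -0.08305887737925194], [-0.5425792688408704, 0.005315891675971136, -0.8399877846253456]] 4.825
fork_grip [309.3  91.8] 0.73 [0.4544 0.0443 0.055 ]
cradle [314.5 152.2] 0.61 [0.5872 0.028  0.    ]
rack [169.6 122.7] 0.6 [ 0.5001 -0.1603  0.    ]
pan [426.6 107.9] 0.82 [0.5349 0.1878 0.    ]
oil_stick [271.9  22.4] 0.76 [0.3967 0.013  0.    ]
[-0.35051515 -0.11369992 -0.22030368  2.40358308  0.74068899  0.52091308
  0.24461084]
[(0.84, [311.4, 207.9], np.int64(2994))]
```

Call:
{"method": "step_arm", "body": {"moves": [[[0,0,0.1,0.204,-0.049,-0.6,40],[0,0,0,0.204,-0.049,-0.6,40],[0,0,0,0.204,-0.049,-0.6,40],[0,0,0,0.204,-0.049,-0.6,40],[0,0,0,0.204,-0.049,-0.6,40],[0,0,0,0,0,0,40],[0,0,0,0,0,0,40]]]}}

```text
t: 6.1
ee_pos: [0.4232, 0.0406, 0.1679]
tcp_rot: [0.043, 0.97, -0.095, 0.22]
ft_force: [0.4, 0.2, 0.2]
opening: 0.0398
finger_force: 0.0
```

```bash
python3 look.py w3.png; python3 -c "
from h import *
s=ctrl.sense();print(s['q'],s['ee_pos'])"
```

```text
cam [0.3001 0.0729 0.2632] axis [ 0.651  -0.2052 -0.7308] ee [0.4236 0.0403 0.1691] [[-0.897971178739167, 0.1263381192702095, 0.42152869626284933], [0.041468718002571424, 0.9779332198307787, -0.20476074569758007], [-0.4380960026991965, -0.1663889935382511, -0.883394925980625]] 6.15
nest [111.3 241.2] 0.71 [ 0.5261 -0.2064  0.084 ]
fork_grip [350.3 171.6] 0.77 [0.4575 0.046  0.055 ]
cradle [344.6 229.6] 0.73 [0.5852 0.0272 0.    ]
rack [178.6 173.9] 0.58 [ 0.5017 -0.1583  0.    ]
pan [498.5 201.5] 0.96 [0.5363 0.1867 0.    ]
oil_stick [313.   74.3] 0.92 [0.398  0.0138 0.    ]
[ 0.42958895  0.42464963 -1.32790996  2.45968785  1.26280641  0.94187031
 -0.35781572] [0.42383552 0.04049112 0.16923063]
```

```bash
python3 - <<'E'
import numpy as np
from scipy.optimize import least_squares
D=[((.2965,.6064,.2313),(0,0,-1),1.4371),((.4044,.0583,.2895),(.5362,-.0831,-.84),2.4036),((.4236,.0403,.1691),(.4215,-.2048,-.8834),2.4597)]
def f(p):
    a,b,h,L=p; e=[]
    for P,z,q in D:
        W=np.array(P)-L*np.array(z); e.append(np.linalg.norm(W-[0,0,h])-np.sqrt(a*a+b*b+2*a*b*np.cos(q)))
    q2,q4=.5757,1.4371
    e+=[a*np.sin(q2)+b*np.sin(q2+q4)-.675, h+a*np.cos(q2)+b*np.cos(q2+q4)-L-.2313]
    return e
for x0 in [(.4,.4,.35,.25),(.5,.4,.3,.2),(.45,.45,.4,.35)]:
    r=least_squares(f,x0); print(r.x,r.cost,r.fun)
a,b,h,L=r.x
for T in [(.4657,.0436,.038),(.4657,.0436,.1),(.514,.036,.066),(.55,.03,.13),(.50,.035,.22)]:
  for t in (10,15,20,25,30):
    t_=np.radians(t);W=np.array(T)-L*np.array([np.sin(t_)*.989,-np.sin(t_)*.148,-np.cos(t_)]);d=np.linalg.norm(W-[0,0,h])
    print(T,t,round(d,3),round(np.arccos((d*d-a*a-b*b)/2/a/b),2))
E
```

```text
[0.55853792 0.41035917 0.28996876 0.35164391] 7.78031373119849e-12 [ 2.78932262e-06  2.71700995e-11 -3.42395001e-11  2.55870073e-06
  1.11056622e-06]
[0.55853792 0.41035917 0.28996876 0.35164391] 7.780313731474148e-12 [ 2.78932265e-06  2.53383425e-11 -3.59313690e-11  2.55869856e-06
  1.11057117e-06]
[0.55853792 0.41035917 0.28996876 0.35164391] 7.780313731376647e-12 [ 2.78932264e-06  2.71693223e-11 -3.42202933e-11  2.55870083e-06
  1.11056595e-06]
(0.4657, 0.0436, 0.038) 10 0.419 2.3
(0.4657, 0.0436, 0.038) 15 0.39 2.37
(0.4657, 0.0436, 0.038) 20 0.361 2.44
(0.4657, 0.0436, 0.038) 25 0.332 2.51
(0.4657, 0.0436, 0.038) 30 0.305 2.58
(0.4657, 0.0436, 0.1) 10 0.438 2.25
(0.4657, 0.0436, 0.1) 15 0.408 2.32
(0.4657, 0.0436, 0.1) 20 0.379 2.4
(0.4657, 0.0436, 0.1) 25 0.35 2.47
(0.4657, 0.0436, 0.1) 30 0.321 2.54
(0.514, 0.036, 0.066) 10 0.472 2.17
(0.514, 0.036, 0.066) 15 0.442 2.24
(0.514, 0.036, 0.066) 20 0.413 2.31
(0.514, 0.036, 0.066) 25 0.383 2.38
(0.514, 0.036, 0.066) 30 0.355 2.45
(0.55, 0.03, 0.13) 10 0.525 2.03
(0.55, 0.03, 0.13) 15 0.496 2.11
(0.55, 0.03, 0.13) 20 0.466 2.18
(0.55, 0.03, 0.13) 25 0.436 2.26
(0.55, 0.03, 0.13) 30 0.407 2.33
(0.5, 0.035, 0.22) 10 0.521 2.04
(0.5, 0.035, 0.22) 15 0.493 2.11
(0.5, 0.035, 0.22) 20 0.465 2.19
(0.5, 0.035, 0.22) 25 0.436 2.26
(0.5, 0.035, 0.22) 30 0.406 2.33
```

```bash
cat > go.py <<'E'
# usage: go.py x y z tilt_deg yaw_deg(of stand-like frame, tool y = yaw+90) -> totals in move units
from h import *
import sys
np.set_printoptions(precision=3,suppress=True)
def target(t,yaw):
    t,w=np.radians(t),np.radians(yaw); Rz=R.from_euler('z',w).as_matrix()
    z=Rz@[np.sin(t),0,-np.cos(t)]; y=Rz@[0,1.,0]
    return np.column_stack([np.cross(y,z),y,z])
def plan(T,t,yaw=-8.5):
    s=ctrl.sense(); Rc=R.from_quat(s['tcp_rot']).as_matrix()
    rv=R.from_matrix(target(t,yaw)@Rc.T).as_rotvec()
    d=(np.array(T)-s['ee_pos'])/.06; w=np.degrees(rv)/8
    a,b,h,L=.5585,.4104,.29,.3516
    W=np.array(T)-L*target(t,yaw)[:,2]; D=np.linalg.norm(W-[0,0,h])
    print('turn',w,'shift',d,'rows>=',max(np.linalg.norm(d),np.linalg.norm(w)),'q4',np.arccos((D*D-a*a-b*b)/2/a/b))
    print('q',s['q'],'ee',s['ee_pos'],'t',s['t'],'F',s['ft_force'],'op',s['opening'])
if __name__=='__main__': plan([float(v) for v in sys.argv[1:4]],*[float(v) for v in sys.argv[4:]])
E
python3 go.py .5 .045 .27 15
```

```text
turn [ 1.379  1.247 -0.265] shift [1.269 0.075 1.679] rows>= 2.1065917152891935 q4 2.0385162983276173
q [ 0.43   0.425 -1.328  2.46   1.263  0.942 -0.358] ee [0.424 0.04  0.169] t 6.45 F [ 0.139 -0.709 -0.681] op 0.0399324975953639
```

Call:
{"method": "step_arm", "body": {"moves": [[[0.34,0.31,-0.07,0.32,0.02,0.42,0],[0.34,0.31,-0.07,0.32,0.02,0.42,0],[0.34,0.31,-0.07,0.32,0.02,0.42,0],[0.34,0.31,-0.07,0.32,0.02,0.42,0],[0,0,0,0,0,0,0],[0,0,0,0,0,0,0]]]}}

```text
t: 7.2
ee_pos: [0.4995, 0.0453, 0.2679]
tcp_rot: [0.074, 0.989, -0.011, 0.129]
ft_force: [-0.4, -0.3, -0.3]
opening: 0.0
finger_force: 0.0
```

```bash
python3 go.py .44 .047 .11 12
```

```text
turn [0.073 0.35  0.01 ] shift [-0.991  0.028 -2.632] rows>= 2.8126527870473885 q4 2.328160113156605
q [ 0.792  0.435 -1.453  2.012  0.747  1.005  0.421] ee [0.499 0.045 0.268] t 7.2 F [-0.406 -0.338 -0.32 ] op 5.079070738613231e-07
```

```bash
cat > kin.py <<'E'
import numpy as np, itertools
from scipy.spatial.transform import Rotation as R
a,b,h,L=.5585,.4104,.29,.3516
def fk(q,s,o):
    T=R.from_euler('z',s[0]*q[0]); 
    T=T*R.from_euler('y',q[1])*R.from_euler('z',s[1]*q[2]); p=np.array([0,0,h])+T.apply([0,0,a])
    T=T*R.from_euler('y',q[3])*R.from_euler('z',s[2]*q[4]); p=p+T.apply([0,0,b])
    T=T*R.from_euler('y',q[5])*R.from_euler('z',s[3]*q[6]+o); p=p+T.apply([0,0,L])
    return p,T
Q=[([-1.1998,.5757,.0249,1.4371,-.015,1.129,-.0565],(.2965,.6064,.2313),(.2255,.9743,0,0)),
([-.3505,-.1137,-.2203,2.4036,.7407,.5209,.2446],(.4044,.0583,.2895),(.078,.956,-.021,.282)),
([.4296,.4246,-1.3279,2.4597,1.2628,.9419,-.3578],(.4238,.0405,.1692),(.043,.970,-.095,.22)),
([.792,.435,-1.453,2.012,.747,1.005,.421],(.4995,.0453,.2679),(.074,.989,-.011,.129))]
if __name__=='__main__':
    best=[]
    for s in itertools.product([1,-1],repeat=4):
        for o in np.arange(0,6.2,np.pi/2):
            e=0;A=0
            for q,P,r in Q:
                p,T=fk(q,s,o); e+=np.linalg.norm(p-P); A+=(T.inv()*R.from_quat(r)).magnitude()
            best.append((e+A,e,A,s,o))
    for x in sorted(best)[:3]: print(x)
E
python3 kin.py
```

```text
(np.float64(0.2273570708461553), np.float64(0.21749745431504935), 0.009859616531105958, (-1, -1, -1, -1), np.float64(1.5707963267948966))
(np.float64(2.3749755479199424), np.float64(0.21749745431504927), 2.157478093604893, (-1, -1, -1, 1), np.float64(1.5707963267948966))
(np.float64(3.6323299709708836), np.float64(1.6843411894767117), 1.9479887814941719, (1, 1, 1, 1), np.float64(4.71238898038469))
```

```bash
cat > sim.py <<'E'
from kin import *
from go import target
def chain(q):
    z=lambda v:R.from_euler('z',v);y=lambda v:R.from_euler('y',v)
    T1=z(-q[0]);T2=T1*y(q[1]);T3=T2*z(-q[2]);T4=T3*y(q[3]);T5=T4*z(-q[4]);T6=T5*y(q[5]);T7=T6*z(-q[6]+np.pi/2)
    return T1,T2,T3,T4,T5,T6,T7
rows=[];rhs=[]
for q,P,r in Q:
    c=chain(q);rows.append(np.hstack([np.array([[0],[0],[1.]]),c[2].as_matrix(),c[4].as_matrix(),c[6].as_matrix()]));rhs.append(P)
A=np.vstack(rows);y0=np.array([h,0,0,a,0,0,b,0,0,L]);lam=1e-4
x=y0+np.linalg.lstsq(np.vstack([A,lam*np.eye(10)]),np.r_[np.concatenate(rhs)-A@y0,np.zeros(10)],rcond=None)[0]
res=np.concatenate(rhs)-A@x
def f(q):
    c=chain(q); return np.array([0,0,x[0]])+c[2].apply(x[1:4])+c[4].apply(x[4:7])+c[6].apply(x[7:]),c[6]
def J(q):
    p,T=f(q);M=np.zeros((6,7))
    for i in range(7):
        d=np.array(q,float);d[i]+=1e-5;p2,T2=f(d);M[:3,i]=(p2-p)/1e-5;M[3:,i]=(T2*T.inv()).as_rotvec()/1e-5
    return M
lo=np.array([-2.76,-.34,-1.52,.19,-1.09,.17,-2.82]);hi=np.array([2.76,2.15,1.57,2.46,4.23,1.99,2.82])
def run(q,segs,n=20,bias=0):
    q=np.array(q,float)
    for P,t,yaw in segs:
        p,T=f(q);Tt=R.from_matrix(target(t,yaw));rv=(Tt*T.inv()).as_rotvec();dp=np.array(P)-p
        for k in range(1,n+1):
            for _ in range(3):
                pc,Tc=f(q);e=np.r_[p+dp*k/n-pc,(R.from_rotvec(rv*k/n)*T*Tc.inv()).as_rotvec()]
                q=np.clip(q+np.linalg.pinv(J(q))@e,lo,hi)
        pc,Tc=f(q);print(P,t,yaw,'q',np.round(q,2),'err',np.round(np.linalg.norm(pc-P)*1000,1),np.round((Tc*Tt.inv()).magnitude(),3))
    return q
if __name__=='__main__':
    np.set_printoptions(precision=4,suppress=True); print(x,np.abs(res).max())
    q0=Q[3][0]
    print('fork from here');run(q0,[((.44,.047,.11),12,-8.5),((.445,.046,.04),15,-8.5),((.495,.038,.07),15,-8.5)])
    print('unwind via vertical far');run(q0,[((.6,.0,.35),0,-8.5),((.5,.04,.3),0,-8.5),((.5,.04,.3),15,-8.5)])
    print('check history');qs=run(Q[0][0],[((.4347,.0992,.396),0,-10.6),((.404,.058,.2895),33,-8.5)])
E
python3 sim.py
```

```text
[ 0.2743  0.0082 -0.0552  0.5751 -0.0001  0.0053  0.3866  0.0085 -0.0029
  0.3496] 0.007648907196443566
fork from here
(0.44, 0.047, 0.11) 12 -8.5 q [ 0.56  0.57 -1.23  2.33  1.11  0.77 -0.04] err 0.0 0.0
(0.445, 0.046, 0.04) 15 -8.5 q [ 0.43  0.71 -1.12  2.43  1.5   0.79 -0.43] err 0.0 0.0
(0.495, 0.038, 0.07) 15 -8.5 q [ 0.5   0.68 -1.12  2.28  1.32  0.78 -0.15] err 0.0 0.0
unwind via vertical far
(0.6, 0.0, 0.35) 0 -8.5 q [ 0.65  0.64 -1.36  1.42  0.62  1.56  0.76] err 0.0 0.0
(0.5, 0.04, 0.3) 0 -8.5 q [ 0.75  0.54 -1.44  1.76  0.55  1.34  0.61] err 0.0 0.0
(0.5, 0.04, 0.3) 15 -8.5 q [ 0.89  0.38 -1.52  1.97  0.66  1.04  0.52] err 0.8 0.002
check history
(0.4347, 0.0992, 0.396) 0 -10.6 q [-0.51  0.13  0.21  1.71 -0.03  1.31  1.09] err 0.0 0.0
(0.404, 0.058, 0.2895) 33 -8.5 q [-0.58 -0.1  -0.01  2.4   0.79  0.54  0.2 ] err 0.0 0.0
```

```bash
python3 - <<'E'
from sim import *
np.set_printoptions(precision=3,suppress=True)
q=run(Q[3][0],[((.44,.047,.11),12,-8.5),((.445,.046,.04),15,-8.5),((.495,.038,.07),15,-8.5)])
print('cup');q=run(q,[((.46,.04,.15),15,-8.5),((.49,.04,.25),20,-8.5),((.502,.039,.223),30,-8.5),((.5617,.03,.1195),30,-8.5),((.5,.038,.22),30,-8.5),((.5,.03,.26),0,-8.5),((.5,-.16,.2),0,-8.5),((.5,-.16,.046),0,-8.5)])
print('back');q=run(q,[((.5,-.16,.25),0,-8.5),((.48,.04,.22),20,-8.5),((.514,.036,.066),20,-8.5),((.466,.043,.038),15,-8.5),((.466,.043,.15),15,-8.5)])
print('liner');q=run(q,[((.502,.039,.24),30,-8.5),((.5588,.0305,.1247),30,-8.5),((.515,.039,.205),30,-8.5),((.52,.1,.25),0,-8.5),((.538,.187,.2),0,3),((.538,.187,.049),0,3)])
E
```

```text
(0.44, 0.047, 0.11) 12 -8.5 q [ 0.56  0.57 -1.23  2.33  1.11  0.77 -0.04] err 0.0 0.0
(0.445, 0.046, 0.04) 15 -8.5 q [ 0.43  0.71 -1.12  2.43  1.5   0.79 -0.43] err 0.0 0.0
(0.495, 0.038, 0.07) 15 -8.5 q [ 0.5   0.68 -1.12  2.28  1.32  0.78 -0.15] err 0.0 0.0
cup
(0.46, 0.04, 0.15) 15 -8.5 q [ 0.64  0.49 -1.27  2.28  1.03  0.77  0.08] err 0.0 0.0
(0.49, 0.04, 0.25) 20 -8.5 q [ 0.83  0.35 -1.44  2.15  0.82  0.83  0.33] err 0.0 0.0
(0.502, 0.039, 0.223) 30 -8.5 q [ 0.69  0.31 -1.3   2.31  1.21  0.67 -0.08] err 0.0 0.0
(0.5617, 0.03, 0.1195) 30 -8.5 q [ 0.5   0.62 -1.14  2.31  1.62  0.83 -0.39] err 0.0 0.0
(0.5, 0.038, 0.22) 30 -8.5 q [ 0.68  0.31 -1.29  2.32  1.22  0.67 -0.1 ] err 0.0 0.0
(0.5, 0.03, 0.26) 0 -8.5 q [ 0.74  0.57 -1.38  1.83  0.59  1.25  0.6 ] err 0.0 0.0
(0.5, -0.16, 0.2) 0 -8.5 q [ 1.04  0.68 -1.35  1.86  0.72  1.21  0.87] err 0.0 0.0
(0.5, -0.16, 0.046) 0 -8.5 q [ 0.92  0.87 -1.17  2.    0.99  1.    0.67] err 0.0 0.0
back
(0.5, -0.16, 0.25) 0 -8.5 q [ 1.07  0.63 -1.39  1.79  0.65  1.29  0.93] err 0.0 0.0
(0.48, 0.04, 0.22) 20 -8.5 q [ 0.76  0.36 -1.37  2.21  0.9   0.77  0.23] err 0.0 0.0
(0.514, 0.036, 0.066) 20 -8.5 q [ 0.46  0.69 -1.09  2.32  1.5   0.78 -0.31] err 0.0 0.0
(0.466, 0.043, 0.038) 15 -8.5 q [ 0.44  0.72 -1.09  2.38  1.48  0.78 -0.36] err 0.0 0.0
(0.466, 0.043, 0.15) 15 -8.5 q [ 0.62  0.5  -1.25  2.27  1.02  0.77  0.09] err 0.0 0.0
liner
(0.502, 0.039, 0.24) 30 -8.5 q [ 0.72  0.27 -1.31  2.29  1.11  0.65  0.02] err 0.0 0.0
(0.5588, 0.0305, 0.1247) 30 -8.5 q [ 0.49  0.6  -1.13  2.31  1.61  0.8  -0.39] err 0.0 0.0
(0.515, 0.039, 0.205) 30 -8.5 q [ 0.61  0.36 -1.23  2.31  1.29  0.69 -0.15] err 0.0 0.0
(0.52, 0.1, 0.25) 0 -8.5 q [ 0.55  0.6  -1.32  1.77  0.61  1.26  0.49] err 0.0 0.0
(0.538, 0.187, 0.2) 0 3 q [ 0.33  0.72 -1.28  1.74  0.73  1.25  0.49] err 0.0 0.0
(0.538, 0.187, 0.049) 0 3 q [ 0.25  0.89 -1.13  1.88  0.96  1.04  0.32] err 0.0 0.0
```

Call:
{"method": "step_arm", "body": {"moves": [[[0.02,0.09,0,-0.25,0,-0.66,0],[0.02,0.09,0,-0.25,0,-0.66,0],[0.02,0.09,0,-0.25,0,-0.66,0],[0.02,0.09,0,-0.25,0.02,-0.66,0],[0,0,0,0,0,0,0]]]}}

```text
t: 7.82
ee_pos: [0.4372, 0.0465, 0.1082]
tcp_rot: [0.072, 0.992, -0.008, 0.101]
ft_force: [0.0, 0.3, -0.1]
opening: 0.0
finger_force: 0.0
```

```bash
python3 look.py w4.png; python3 go.py .438 .0475 .047 12
```

```text
cam [0.3404 0.061  0.2333] axis [ 0.4595 -0.0663 -0.8857] ee [0.4391 0.0471 0.1098] [[-0.9683841065952954, 0.14592338046907694, 0.20233286714250995], [0.14305960373663218, 0.9892953178381612, -0.028787564714813835], [-0.20436773686751378, 0.0010682396588948765, -0.9788936035094324]] 7.875
fork_grip [322.3 229.2] 0.74 [0.4567 0.0484 0.055 ]
rack [105.4 262.3] 0.87 [ 0.5006 -0.1599  0.    ]
pan [486.  251.1] 0.9 [0.5378 0.1874 0.    ]
oil_stick [260.3 125.7] 0.66 [0.3974 0.012  0.    ]
turn [-0.022  0.002  0.019] shift [-0.052  0.015 -1.066] rows>= 1.0671431518970935 q4 2.3839779551953564
q [ 0.539  0.561 -1.185  2.327  1.107  0.738 -0.033] ee [0.441 0.047 0.111] t 8.175 F [-0.526  0.39  -0.263] op -8.554839036703944e-05
```

Call:
{"method": "step_arm", "body": {"moves": [[[0,0,0,-0.24,0.04,-0.2,0],[0,0,0,0,0,-0.45,0],[0,0,0,0,0,-0.45,0],[0,0,0,0,0,0,0],[0,0,0,0,0,0,0]]]}}

```text
t: 8.8
ee_pos: [0.4263, 0.0493, 0.0448]
tcp_rot: [0.075, 0.992, -0.006, 0.104]
ft_force: [0.2, -0.2, 0.5]
opening: 0.0
finger_force: 0.0
```

Call:
{"method": "step_arm", "body": {"moves": [[[0,0,0,0.143,-0.021,0.083,0],[0,0,0,0.143,-0.021,0.083,0],[0,0,0,0.143,-0.021,0.083,0],[0,0,0,0,0,0,0]]]}}

```text
t: 9.3
ee_pos: [0.4524, 0.0451, 0.0602]
tcp_rot: [0.075, 0.992, -0.006, 0.104]
ft_force: [-0.4, 0.1, -0.0]
opening: 0.0
finger_force: 0.0
```

```bash
cat > fork.py <<'E'
from h import *
np.set_printoptions(precision=4,suppress=True)
C=[];P=[]
for n in ['scene','side','wrist']:
    c=cam(n); r=imaging.tip_of(n,'fork_grip')
    if r and r[0]['conf']>.4: C.append(c);P.append(r[0]['location']);print(n,P[-1],round(r[0]['conf'],2))
if len(C)>1:
    x,e=tri(C,P);print('grip',x,e,'ee',ctrl.sense()['ee_pos'],ctrl.sense()['t'])
    w=-.148;Rz=R.from_euler('z',w).as_matrix();l=Rz.T@(x-[.582,.027,.084]);print('along',l@[.866,0,.5],'y',l[1],'h',l@[-.5,0,.866])
E
python3 fork.py
```

```text
scene [280.4, 189.9] 0.66
side [339.1, 248.0] 0.66
grip [0.4831 0.0443 0.0657] [0.002581727956763955, 0.0025817279567639123] ee [0.4516 0.0453 0.059 ] 9.6
along -0.09609015754623129 y 0.0025511702966059873 h 0.034291720417564474
```

Call:
{"method": "step_arm", "body": {"moves": [[[0,0,0,-0.1,0.015,-0.17,0],[0,0,0,0.143,-0.021,0.083,0],[0,0,0,0.143,-0.021,0.083,0],[0,0,0,0.1,-0.015,0.058,0],[0,0,0,0.05,-0.008,0.03,0]]]}}

```text
t: 10.22
ee_pos: [0.4716, 0.0423, 0.0639]
tcp_rot: [0.075, 0.992, -0.006, 0.103]
ft_force: [-3.2, 0.5, -2.7]
opening: -0.0001
finger_force: 1.6
```

Call:
{"method": "step_arm", "body": {"moves": [[[0,0,0,0.05,-0.008,0.03,0],[0,0,0,0.04,-0.006,0.022,0]]]}}

```text
t: 10.48
ee_pos: [0.4771, 0.0414, 0.0671]
tcp_rot: [0.075, 0.992, -0.006, 0.103]
ft_force: [-3.0, 1.4, -3.2]
opening: -0.0003
finger_force: 1.7
```

Call:
{"method": "step_arm", "body": {"moves": [[[0,0,0,0.05,-0.008,0.03,0],[0,0,0,0.04,-0.006,0.022,0]]]}}

```text
t: 10.72
ee_pos: [0.4812, 0.0407, 0.0697]
tcp_rot: [0.075, 0.992, -0.006, 0.102]
ft_force: [-10.8, 5.5, -10.5]
opening: -0.0002
finger_force: 6.3
```

```bash
python3 fork.py
```

```text
scene [286.6, 184.4] 0.91
side [328.4, 240.4] 0.6
grip [0.5022 0.0409 0.0799] [0.0003496080251473468, 0.0003496080251473185] ee [0.4811 0.0408 0.0695] 11.025
along -0.07215473604490485 y 0.00198458484542714 h 0.03697080854359972
```

Call:
{"method": "step_arm", "body": {"moves": [[[0,0,0,-0.3,0.04,-0.1,0],[0,0,0,-0.1,0,0.7,0],[0,0,0,0,0,0.8,40],[0,0,0,0.2,0,0.8,76],[0,0,0,0.2,0,0.8,76],[0,0,0,0,0,0,76]]]}}

```text
t: 11.78
ee_pos: [0.4855, 0.0436, 0.254]
tcp_rot: [0.076, 0.991, -0.006, 0.107]
ft_force: [0.5, -0.4, -0.9]
opening: 0.072
finger_force: 0.0
```

```bash
python3 go.py .495 .040 .235 30; python3 - <<'E'
from h import *
c=cam('wrist');r=imaging.masks_of('wrist','cup');print([(m['conf'],m['location']) for m in r])
E
```

```text
turn [-0.363 -2.188  0.019] shift [ 0.159 -0.06  -0.317] rows>= 2.217582952681459 q4 2.315292219137736
q [ 0.768  0.41  -1.373  2.029  0.673  0.96   0.487] ee [0.485 0.044 0.254] t 11.775 F [ 0.469 -0.407 -0.853] op 0.0720240186445744
[(0.73, [312.9, 238.2])]
```

Call:
{"method": "step_arm", "body": {"moves": [[[-0.121,-0.73,0.006,0.053,-0.02,-0.1,84],[-0.121,-0.73,0.006,0.053,-0.02,-0.1,84],[-0.121,-0.73,0.006,0.053,-0.02,-0.1,84],[0,0,0,0,0,0,84],[0,0,0,0,0,0,84]]]}}

```text
t: 12.5
ee_pos: [0.4923, 0.0396, 0.2322]
tcp_rot: [0.071, 0.964, -0.02, 0.254]
ft_force: [-0.1, -0.4, 0.1]
opening: 0.0842
finger_force: 0.0
```

```bash
python3 go.py .5617 .030 .1195 30; python3 - <<'E'
from fit import *
from go import *
C={n:cam(n) for n in ['wrist','scene','side']}
cv2.imwrite('pics/w5.png',C['wrist']['img'])
cms={}
for n in C:
    r=imaging.masks_of(n,'cup')
    if r: cms[n]=(C[n],r[0]['region']);print(n,r[0]['conf'],r[0]['location'])
Y=-.148
def fitxy(sel):
    H=[hullmask(np.argwhere(cms[n][1])[:,::-1].astype(np.float32)) for n in sel]
    def cost(p):
        k=0
        for n,h in zip(sel,H):
            g=hullmask(proj(cms[n][0],place(cup,(p[0],p[1],Y))));k+=1-(g&h).sum()/(g|h).sum()
        return k
    r=minimize(cost,(.582,.027),method='Nelder-Mead',options=dict(initial_simplex=[(.582,.027),(.59,.027),(.582,.035)]));return r.x,r.fun
for sel in [[n] for n in cms]+[list(cms)]: print(sel,fitxy(sel))
E
```

```text
turn [ 0.01  -0.063 -0.011] shift [ 1.157 -0.161 -1.878] rows>= 2.2111823840283527 q4 2.3100396810929205
q [ 0.641  0.254 -1.191  2.308  1.131  0.596  0.007] ee [0.492 0.04  0.232] t 12.5 F [-0.1   -0.407  0.106] op 0.08422698740776557
wrist 0.87 [314.4, 203.4]
scene 0.65 [303.6, 164.6]
side 0.59 [299.3, 212.8]
['wrist'] (array([0.583, 0.027]), np.float64(0.03746070555361514))
['scene'] (array([0.582, 0.025]), np.float64(0.0586750788643533))
['side'] (array([0.583, 0.021]), np.float64(0.0809269817914291))
['wrist', 'scene', 'side'] (array([0.583, 0.026]), np.float64(0.1954945486245787))
```

Call:
{"method": "step_arm", "body": {"moves": [[[0,-0.06,0,0.09,0,0,84],[0,0,0,0.27,-0.04,-0.47,84],[0,0,0,0.27,-0.04,-0.47,84],[0,0,0,0.27,-0.04,-0.47,84],[0,0,0,0.27,-0.04,-0.47,84],[0,0,0,0,0,0,84],[0,0,0,0,0,0,84]]]}}

```text
t: 13.68
ee_pos: [0.5621, 0.0302, 0.12]
tcp_rot: [0.071, 0.963, -0.019, 0.259]
ft_force: [-0.5, -0.3, 0.2]
opening: 0.084
finger_force: 0.0
```

```bash
python3 go.py .5622 .0298 .1195 30; python3 -c "
from h import *
for n in ['scene','side']: cv2.imwrite(f'pics/c_{n}.png',cv2.resize(cam(n)['img'][120:270,220:400],None,fx=3,fy=3))
a=cv2.imread('pics/c_scene.png');b=cv2.imread('pics/c_side.png')
cv2.imwrite('pics/c1.png',cv2.resize(np.hstack([a,b]),(800,333)))"
```

```text
turn [ 0.006  0.013 -0.01 ] shift [ 0.002 -0.007 -0.008] rows>= 0.017910998416158837 q4 2.3089606070617226
q [ 0.419  0.587 -1.001  2.328  1.683  0.74  -0.458] ee [0.562 0.03  0.12 ] t 13.675 F [-0.483 -0.293  0.23 ] op 0.08397385887789599
```

View pics/c1.png

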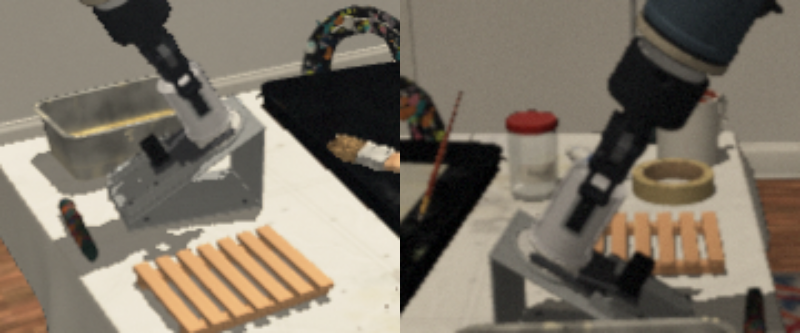

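The gripper straddles the cup, aligned with its axis (cup at about (195,110) in the left half), and the fork block sits clear downhill. I close on it.

Call:
{"method": "step_arm", "body": {"moves": [[[0,0,0,0,0,0,50],[0,0,0,0,0,0,50],[0,0,0,0,0,0,50],[0,0,0,0,0,0,50],[0,0,0,0,0,0,50]]]}}

```text
t: 14.4
ee_pos: [0.5623, 0.0296, 0.1207]
tcp_rot: [0.071, 0.963, -0.02, 0.26]
ft_force: [-8.7, -1.5, 13.8]
opening: 0.0565
finger_force: 60.3
```

Call:
{"method": "step_arm", "body": {"moves": [[[0,0,0,-0.04,0.006,0.07,50],[0,0,0,-0.04,0.006,0.07,50],[0,0,0,-0.04,0.006,0.07,50],[0,0,0,-0.04,0.006,0.07,50]]]}}

```text
t: 14.9
ee_pos: [0.5526, 0.031, 0.1364]
tcp_rot: [0.071, 0.963, -0.02, 0.259]
ft_force: [2.9, -1.1, -4.7]
opening: 0.0568
finger_force: 65.4
```

Call:
{"method": "step_arm", "body": {"moves": [[[0,0,0,-0.04,0.006,0.07,50],[0,0,0,-0.04,0.006,0.07,50],[0,0,0,-0.095,0.014,0.166,50],[0,0,0,-0.095,0.014,0.166,50],[0,0,0,-0.095,0.014,0.166,50],[0,0,0,-0.095,0.014,0.166,50],[0,0,0,-0.095,0.014,0.166,50],[0,0,0,-0.095,0.014,0.166,50]]]}}

```text
t: 15.9
ee_pos: [0.5133, 0.0374, 0.2049]
tcp_rot: [0.071, 0.963, -0.02, 0.259]
ft_force: [-0.7, -0.2, -0.2]
opening: 0.0567
finger_force: 65.7
```

Call:
{"method": "step_arm", "body": {"moves": [[[0,0,0,-0.095,0.014,0.166,50],[0,0,0,-0.05,0.007,0.086,50],[0,0,0,0,0,0,50],[0,0,0,0,0,0,50]]]}}

```text
t: 16.4
ee_pos: [0.505, 0.0381, 0.2192]
tcp_rot: [0.071, 0.963, -0.02, 0.259]
ft_force: [-0.5, -0.4, 0.2]
opening: 0.0569
finger_force: 65.7
```

```bash
python3 go.py .5 .035 .28 0; python3 -c "
from h import *
for n in ['scene','side']:
  c=cam(n); cv2.imwrite(f'pics/c_{n}.png',cv2.resize(c['img'][90:270,200:416],None,fx=2,fy=2))
  for k in ['cup','liner']:
    print(n,k,[(m['conf'],m['location'],m['region'].sum()) for m in imaging.masks_of(n,k)[:1]])
cv2.imwrite('pics/c2.png',cv2.resize(np.hstack([cv2.imread('pics/c_scene.png'),cv2.imread('pics/c_side.png')]),(800,333)))"
```

```text
turn [ 0.562  3.72  -0.006] shift [-0.084 -0.052  1.013] rows>= 3.762506082765744 q4 1.8185921797085427
q [ 0.563  0.287 -1.112  2.316  1.23   0.591 -0.083] ee [0.505 0.038 0.219] t 16.4 F [-0.505 -0.372  0.191] op 0.056911504516929244
scene cup [(0.67, [285.4, 140.0], np.int64(494))]
scene liner [(0.73, [309.6, 165.0], np.int64(639))]
side cup [(0.74, [323.2, 168.6], np.int64(1011))]
side liner [(0.9, [296.1, 220.5], np.int64(1142))]
```

View pics/c2.png

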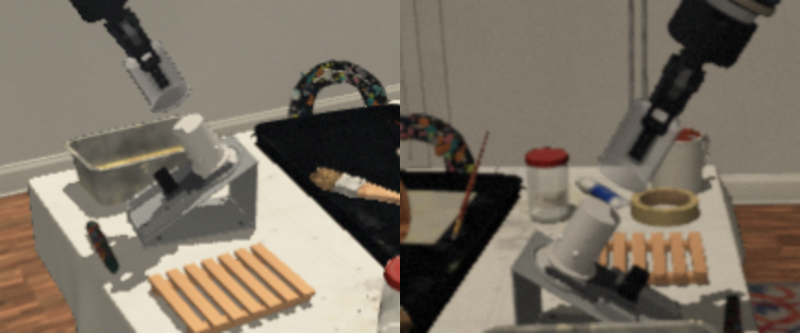

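```bash
python3 -c "
from h import *
a,b=cam('scene'),cam('side')
print('head',tri([a,b],[(395,30),(328,12)]),'elbow',tri([a,b],[(518,172),(328,52)]),'base',onz(a,(445,375),0),onz(b,(328,180),0))"; python3 go.py .5 -.161 .2 0
```

```text
head (array([ 0.49820059, -0.35784442,  0.50379846]), [0.0006292958371044576, 0.0006292958371041798]) elbow (array([ 0.496209  , -0.6006405 ,  0.38801228]), [0.004805218215484689, 0.004805218215484617]) base [ 0.5025118  -0.56526609  0.        ] [ 0.50186614 -0.56402835  0.        ]
turn [ 0.56   3.72  -0.007] shift [-0.084 -3.322 -0.322] rows>= 3.7623869871750615 q4 1.8719917341587333
q [ 0.563  0.287 -1.112  2.315  1.23   0.591 -0.083] ee [0.505 0.038 0.219] t 16.8 F [-1.033 -0.348 -0.645] op 0.056809696743901045
```

Call:
{"method": "step_arm", "body": {"moves": [[[0.112,0.744,0,0,0,0.2,50],[0.112,0.744,0,0,0,0.2,50],[0.112,0.744,0,0,0,0.2,50],[0.112,0.744,0,0,-0.1,0.2,50],[0.112,0.744,0,0,-0.2,0.2,50],[0,0,0,0,-0.5,0,50],[0,0,0,0,-0.5,0,50],[0,0,0,0,-0.5,0,50]]]}}

```text
t: 17.8
ee_pos: [0.5057, -0.0726, 0.2766]
tcp_rot: [0.074, 0.997, -0.004, 0.011]
ft_force: [-0.5, 0.3, -0.8]
opening: 0.0564
finger_force: 65.7
```

```bash
python3 go.py .5 -.153 .10 0
```

```text
turn [0.066 0.158 0.002] shift [-0.094 -1.34  -2.943] rows>= 3.2347658792227185 q4 1.9762758809651086
q [ 0.879  0.5   -1.259  1.787  0.526  1.218  0.893] ee [ 0.506 -0.073  0.277] t 17.8 F [-0.459  0.339 -0.783] op 0.056422470483975494
```

Call:
{"method": "step_arm", "body": {"moves": [[[0.066,0.158,0,-0.03,-0.45,-0.2,50],[0,0,0,-0.03,-0.45,-0.5,50],[0,0,0,-0.03,-0.44,-0.75,50],[0,0,0,0,0,-0.75,50],[0,0,0,0,0,-0.74,50],[0,0,0,0,0,0,50],[0,0,0,0,0,0,50]]]}}

```text
t: 18.68
ee_pos: [0.5012, -0.1516, 0.1017]
tcp_rot: [0.074, 0.997, 0.0, 0.001]
ft_force: [0.3, -0.5, -0.3]
opening: 0.0568
finger_force: 65.7
```

```bash
python3 go.py .5 -.153 .047 0; python3 - <<'E'
from fit import *
# cup bottom: check from masks with a vertical cup hull (mouth centre x,y,z free)
a=np.linspace(0,6.283,25)[:-1]
def rg(r,h): return np.c_[r*np.cos(a),r*np.sin(a),0*a+h]
V=np.vstack([rg(.0305,0),rg(.0305,.004),rg(.0285,.076)])
cs=[];H=[]
for n in ['scene','side']:
    c=cam(n);m=imaging.masks_of(n,'cup')
    if m: cs.append(c);H.append(hullmask(np.argwhere(m[0]['region'])[:,::-1].astype(np.float32)));print(n,m[0]['conf'],m[0]['region'].sum())
def cost(p):
    k=0
    for c,h in zip(cs,H):
        g=hullmask(proj(c,V+p));k+=1-(g&h).sum()/(g|h).sum()
    return k
p0=np.array([.5,-.153,.074]);r=minimize(cost,p0,method='Nelder-Mead',options=dict(initial_simplex=np.vstack([p0,p0+np.eye(3)*.01])))
print(r.x,r.fun)
E
```

```text
turn [-0.001  0.012 -0.   ] shift [-0.02  -0.023 -0.912] rows>= 0.912635382119042 q4 2.0105302658786544
q [ 0.877  0.721 -1.078  1.969  0.795  0.951  0.815] ee [ 0.501 -0.152  0.102] t 18.675 F [ 0.318 -0.548 -0.295] op 0.056782393638372286
scene 0.96 617
side 0.65 502
[ 0.5018 -0.1495  0.0726] 0.43735564608198585
```

Call:
{"method": "step_arm", "body": {"moves": [[[0,0,0,0,0,-0.4,50],[0,0,0,0,0,-0.3,50],[0,0,0,0,0,-0.13,50],[0,0,0,0,0,0,50],[0,0,0,0,0,-0.03,50],[0,0,0,0,0,-0.03,50],[0,0,0,0,0,0,50]]]}}

```text
t: 19.75
ee_pos: [0.5003, -0.152, 0.0471]
tcp_rot: [0.074, 0.997, -0.0, 0.0]
ft_force: [-0.5, -0.3, -0.8]
opening: 0.0569
finger_force: 65.7
```

Call:
{"method": "step_arm", "body": {"moves": [[[0,0,0,0,0,-0.02,50],[0,0,0,0,0,0,50]]]}}

```text
t: 20.0
ee_pos: [0.5004, -0.152, 0.0465]
tcp_rot: [0.074, 0.997, -0.0, 0.0]
ft_force: [-3.2, -0.5, 9.5]
opening: 0.0567
finger_force: 66.6
```

Call:
{"method": "step_arm", "body": {"moves": [[[0,0,0,0,0,-0.02,50],[0,0,0,0,0,0,50]]]}}

```text
t: 20.25
ee_pos: [0.5005, -0.1519, 0.0464]
tcp_rot: [0.074, 0.997, -0.001, 0.001]
ft_force: [-8.0, -1.4, 25.3]
opening: 0.0566
finger_force: 67.8
```

Call:
{"method": "step_arm", "body": {"moves": [[[0,0,0,0,0,0.025,50],[0,0,0,0,0,0,60],[0,0,0,0,0,0,75],[0,0,0,0,0,0,80],[0,0,0,0,0,0,80],[0,0,0,0,0,0.3,80],[0,0,0,0,0,0.7,80],[0,0,0,0,0,0.9,80]]]}}

```text
t: 21.25
ee_pos: [0.4996, -0.1519, 0.1605]
tcp_rot: [0.074, 0.997, 0.0, -0.001]
ft_force: [-0.3, -1.1, -0.2]
opening: 0.08
finger_force: 0.0
```

Call:
{"method": "step_arm", "body": {"moves": [[[0,0,0,0,0.1,0.9,60],[0,0,0,0,0.4,0.7,40],[0,0,0,0,0,0,40]]]}}

```text
t: 21.62
ee_pos: [0.5018, -0.1197, 0.2593]
tcp_rot: [0.073, 0.997, -0.0, 0.003]
ft_force: [-0.2, -0.2, 0.6]
opening: 0.0399
finger_force: 0.0
```

```bash
python3 fork.py; python3 - <<'E'
from h import *
for n in ['scene','side']:
    c=cam(n)
    for k in ['cup','nest','liner']: 
        r=imaging.tip_of(n,k); print(n,k,r[0]['conf'],onz(c,r[0]['location'],.02 if k=='cup' else .084)) if r else 0
    cv2.imwrite(f'pics/c_{n}.png',cv2.resize(c['img'][90:290,200:440],None,fx=2,fy=2))
cv2.imwrite('pics/c3.png',cv2.resize(np.hstack([cv2.imread('pics/c_scene.png'),cv2.imread('pics/c_side.png')]),(800,333)))
E
python3 go.py .49 .039 .23 20
```

```text
scene [288.7, 187.0] 0.82
side [327.8, 240.0] 0.96
wrist [476.7, 157.2] 0.68
grip [0.5038 0.0367 0.077 ] [0.003626127498729617, 0.0016486047863185948, 0.0031182001025637112] ee [ 0.4997 -0.1226  0.2548] 21.925
along -0.07171636355685299 y -0.001978243119518918 h 0.0332685827265212
scene cup 0.57 [ 0.49701134 -0.15429078  0.02      ]
scene nest 0.64 [0.57674589 0.02427208 0.084     ]
scene liner 0.95 [0.592069   0.04346324 0.084     ]
side cup 0.58 [ 0.49982873 -0.1518574   0.02      ]
side nest 0.8 [0.58880685 0.01961954 0.084     ]
side liner 0.58 [0.58373013 0.04330398 0.084     ]
turn [-0.37  -2.471  0.002] shift [-0.172  2.683 -0.433] rows>= 2.722684644218797 q4 2.19070621711373
q [ 0.948  0.54  -1.237  1.792  0.546  1.21   0.973] ee [ 0.5   -0.122  0.256] t 22.325 F [ 0.061 -0.038  0.052] op 0.039767147905902675
```

View pics/c3.png

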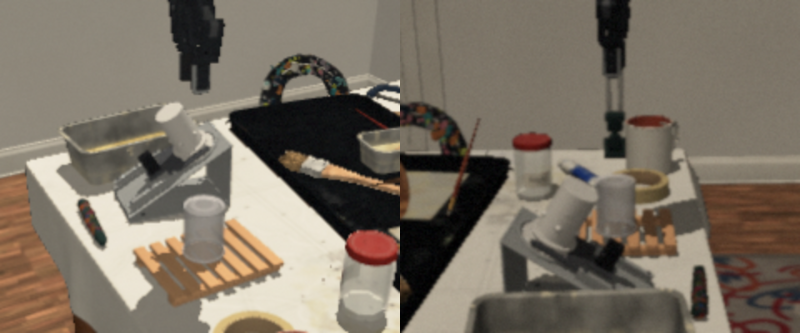

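```bash
python3 go.py .495 .040 .19 23; python3 go.py .451 .0464 .0336 14;python3 go.py .451 .0464 .0336 16
```

```text
turn [-0.426 -2.841  0.002] shift [-0.088  2.699 -1.1  ] rows>= 2.9159480285820987 q4 2.2776652594353863
q [ 0.948  0.54  -1.237  1.792  0.546  1.21   0.973] ee [ 0.5   -0.122  0.256] t 22.325 F [ 0.061 -0.038  0.052] op 0.039767147905902675
turn [-0.259 -1.729  0.002] shift [-0.822  2.806 -3.706] rows>= 4.720669623799564 q4 2.390548813567999
q [ 0.948  0.54  -1.237  1.792  0.546  1.21   0.973] ee [ 0.5   -0.122  0.256] t 22.325 F [ 0.061 -0.038  0.052] op 0.039767147905902675
turn [-0.296 -1.976  0.002] shift [-0.822  2.806 -3.706] rows>= 4.720669623799564 q4 2.419067030409557
q [ 0.948  0.54  -1.237  1.792  0.546  1.21   0.973] ee [ 0.5   -0.122  0.256] t 22.325 F [ 0.061 -0.038  0.052] op 0.039767147905902675
```

Call:
{"method": "step_arm", "body": {"moves": [[[-0.1,-0.7,0,-0.02,0.65,0,40],[-0.1,-0.7,0,-0.02,0.65,0,40],[-0.1,-0.7,0,-0.02,0.65,-0.1,40],[-0.1,-0.7,0,-0.02,0.65,-0.3,40],[0,0,0,0,0.1,-0.3,40],[0,0,0,0,0,0,40],[0,0,0,0,0,0,40]]]}}

```text
t: 23.2
ee_pos: [0.4962, 0.039, 0.2149]
tcp_rot: [0.073, 0.978, -0.013, 0.195]
ft_force: [0.5, -0.4, 0.0]
opening: 0.0402
finger_force: 0.0
```

```bash
python3 go.py .5018 .0388 .0625 23
```

```text
turn [-0.026 -0.053  0.005] shift [ 0.094 -0.003 -2.54 ] rows>= 2.5412922305551104 q4 2.386137451420123
q [ 0.588  0.309 -1.104  2.226  0.921  0.633  0.245] ee [0.496 0.039 0.215] t 23.2 F [ 0.455 -0.361  0.012] op 0.04020280337158494
```

Call:
{"method": "step_arm", "body": {"moves": [[[-0.02,-0.05,0,0,0,-0.6,40],[0,0,0,0,0,-0.6,40],[0,0,0,0.02,0,-0.6,40],[0,0,0,0.03,0,-0.45,40],[0,0,0,0.04,0,-0.29,40],[0,0,0,0,0,0,40]]]}}

```text
t: 23.95
ee_pos: [0.5013, 0.0384, 0.0611]
tcp_rot: [0.074, 0.977, -0.015, 0.198]
ft_force: [-1.4, -0.5, -0.6]
opening: 0.0399
finger_force: 0.0
```

Call:
{"method": "step_arm", "body": {"moves": [[[0,0,0,0,0,0,5],[0,0,0,0,0,0,5],[0,0,0,0,0,0,5],[0,0,0,0,0,0,5]]]}}

```text
t: 24.45
ee_pos: [0.5015, 0.0382, 0.063]
tcp_rot: [0.073, 0.977, -0.015, 0.2]
ft_force: [-2.4, -3.9, 7.6]
opening: 0.0129
finger_force: 59.9
```

```bash
python3 go.py .451 .0464 .0336 15; python3 fork.py
```

```text
turn [0.157 0.999 0.009] shift [-0.842  0.136 -0.49 ] rows>= 1.0113212840874368 q4 2.404821505413513
q [ 0.292  0.617 -0.857  2.415  1.729  0.661 -0.592] ee [0.502 0.038 0.063] t 24.45 F [-2.367 -3.883  7.599] op 0.012910158644074583
scene [288.4, 185.7] 0.61
side [328.2, 238.5] 0.97
wrist [316.6, 288.2] 0.8
grip [0.5037 0.0365 0.0796] [0.0023814367740054997, 0.0024051608390731937, 0.002266804729923492] ee [0.5015 0.0382 0.063 ] 24.75
along -0.07048458219959006 y -0.0021791076652498704 h 0.0356673371906951
```

Call:
{"method": "step_arm", "body": {"moves": [[[0.02,0.125,0,-0.105,0.016,-0.061,5],[0.02,0.125,0,-0.105,0.016,-0.061,5],[0.02,0.125,0,-0.105,0.016,-0.061,5],[0.02,0.125,0,-0.105,0.016,-0.061,5]]]}}

```text
t: 25.25
ee_pos: [0.4762, 0.042, 0.0483]
tcp_rot: [0.074, 0.983, -0.013, 0.165]
ft_force: [-3.1, -5.2, 11.3]
opening: 0.0126
finger_force: 60.8
```

```bash
python3 go.py .451 .0464 .0336 15
```

```text
turn [0.079 0.498 0.01 ] shift [-0.421  0.074 -0.246] rows>= 0.504764214581949 q4 2.404821505413513
q [ 0.283  0.628 -0.85   2.424  1.66   0.629 -0.546] ee [0.476 0.042 0.048] t 25.25 F [-3.079 -5.219 11.347] op 0.012566925486430283
```

Call:
{"method": "step_arm", "body": {"moves": [[[0.02,0.125,0,-0.105,0.017,-0.05,5],[0.02,0.125,0,-0.105,0.017,-0.05,5],[0.02,0.125,0,-0.105,0.017,-0.061,5]]]}}

```text
t: 25.62
ee_pos: [0.4578, 0.0446, 0.0382]
tcp_rot: [0.075, 0.987, -0.011, 0.139]
ft_force: [3.0, -5.0, 1.8]
opening: 0.0128
finger_force: 59.3
```

Call:
{"method": "step_arm", "body": {"moves": [[[0.02,0.12,0,-0.06,0.01,-0.035,5],[0,0,0,-0.04,0.006,-0.023,5]]]}}

```text
t: 25.88
ee_pos: [0.4517, 0.0455, 0.0347]
tcp_rot: [0.075, 0.989, -0.01, 0.13]
ft_force: [0.6, -6.0, 3.2]
opening: 0.013
finger_force: 59.6
```

```bash
python3 fork.py; python3 go.py .451 .0464 .0336 15
```

```text
scene [270.5, 197.0] 0.88
side [350.8, 253.3] 0.68
grip [0.4571 0.0443 0.0524] [0.0003288815214789252, 0.0003288815214788519] ee [0.4513 0.0456 0.0346] 26.175
along -0.12504518132598333 y -0.0012812081092800445 h 0.03568489923737982
turn [ 0.001 -0.003  0.014] shift [-0.005  0.013 -0.016] rows>= 0.021853008015505455 q4 2.404821505413513
q [ 0.275  0.643 -0.843  2.431  1.588  0.6   -0.495] ee [0.451 0.046 0.035] t 26.175 F [ 0.769 -5.388  1.12 ] op 0.012957426315410449
```

Call:
{"method": "step_arm", "body": {"moves": [[[0,0,0,-0.03,0.004,-0.017,5],[0,0,0,0,0,0,5]]]}}

```text
t: 26.42
ee_pos: [0.4504, 0.0457, 0.034]
tcp_rot: [0.075, 0.989, -0.01, 0.131]
ft_force: [2.2, -6.8, 4.0]
opening: 0.013
finger_force: 59.9
```

Call:
{"method": "step_arm", "body": {"moves": [[[0,0,0,0,0,0,30],[0,0,0,0,0,0,40],[0,0,0,0,0,0,40],[0,0,0,0,0,0.3,40],[0,0,0,0.05,0,0.8,60],[0,0,0,0.1,0,0.9,80],[0,0,0,0.2,0,0.9,80]]]}}

```text
t: 27.3
ee_pos: [0.4687, 0.045, 0.1921]
tcp_rot: [0.074, 0.989, -0.012, 0.129]
ft_force: [0.8, -1.5, 0.2]
opening: 0.0799
finger_force: 0.0
```

```bash
python3 fork.py; python3 go.py .4979 .0395 .2322 30;python3 - <<'E'
from h import *
c=cam('wrist')
for n in ['scene','side']:
    c=cam(n)
    for k in ['liner','nest']:
        r=imaging.tip_of(n,k); print(n,k,r[0]['conf'],r[0]['location']) if r else 0
E
```

```text
scene [269.7, 199.5] 0.64
side [352.3, 254.6] 0.97
wrist [316.4, 130.9] 0.6
grip [0.4555 0.045  0.048 ] [0.0029434772446016956, 0.0020727773123346786, 0.003241889337379722] ee [0.4689 0.0442 0.1901] 27.6
along -0.12861590555092012 y -0.0008739391736405331 h 0.03268934758468412
turn [-0.251 -1.872  0.03 ] shift [ 0.483 -0.078  0.701] rows>= 1.8889846787710203 q4 2.314059265800888
q [ 0.514  0.338 -1.021  2.203  0.745  0.672  0.394] ee [0.469 0.044 0.19 ] t 27.6 F [-0.442 -0.45  -1.32 ] op 0.07978119933750921
scene liner 0.91 [315.3, 176.5]
scene nest 0.78 [317.2, 177.6]
side liner 0.92 [287.4, 235.3]
side nest 0.76 [284.8, 234.2]
```

Call:
{"method": "step_arm", "body": {"moves": [[[0,0,0.03,0,0,0.7,75],[-0.084,-0.62,0,0.16,-0.026,0,75],[-0.084,-0.62,0,0.16,-0.026,0,75],[-0.084,-0.62,0,0.16,-0.026,0,75],[0,0,0,0,0,0,75],[0,0,0,0,0,0,75]]]}}

```text
t: 28.7
ee_pos: [0.4984, 0.0404, 0.233]
tcp_rot: [0.071, 0.964, -0.019, 0.257]
ft_force: [0.1, -1.0, 0.7]
opening: 0.0749
finger_force: 0.0
```

```bash
python3 go.py .5593 .0303 .1247 30; python3 - <<'E'
from fit import *
C={n:cam(n) for n in ['wrist','scene','side']}
L=np.vstack([ring(.036,0),ring(.036,.005),ring(.0235,.084)])
cms={}
for n in C:
    r=imaging.masks_of(n,'liner')
    if r: cms[n]=(C[n],r[0]['region']);print(n,r[0]['conf'],r[0]['location'])
def fitxy(sel):
    H=[hullmask(np.argwhere(cms[n][1])[:,::-1].astype(np.float32)) for n in sel]
    def cost(p):
        k=0
        for n,h in zip(sel,H):
            g=hullmask(proj(cms[n][0],place(L,(p[0],p[1],-.148))));k+=1-(g&h).sum()/(g|h).sum()
        return k
    r=minimize(cost,(.582,.027),method='Nelder-Mead',options=dict(initial_simplex=[(.582,.027),(.59,.027),(.582,.035)]));return r.x,r.fun
for sel in [[n] for n in cms]+[list(cms)]: print(sel,fitxy(sel))
E
```

```text
turn [ 0.    -0.016 -0.006] shift [ 1.014 -0.168 -1.806] rows>= 2.077899612323203 q4 2.3112257180869173
q [ 0.436  0.197 -0.915  2.305  1.076  0.497  0.072] ee [0.498 0.04  0.233] t 28.7 F [ 0.09  -1.048  0.67 ] op 0.07485888705040161
wrist 0.7 [313.1, 183.0]
scene 0.73 [309.5, 166.4]
side 0.69 [293.1, 224.9]
['wrist'] (array([0.581 , 0.0272]), np.float64(0.05098057440282555))
['scene'] (array([0.5803, 0.0263]), np.float64(0.06450688073394495))
['side'] (array([0.5824, 0.02  ]), np.float64(0.0878883535471009))
['wrist', 'scene', 'side'] (array([0.581 , 0.0271]), np.float64(0.2210493505694473))
```

Call:
{"method": "step_arm", "body": {"moves": [[[0,0,0,0.25,-0.042,-0.45,75],[0,0,0,0.25,-0.042,-0.45,75],[0,0,0,0.25,-0.042,-0.45,75],[0,0,0,0.25,-0.042,-0.45,75],[0,0,0,0,0,0,75],[0,0,0,0,0,0,75]]]}}

```text
t: 29.75
ee_pos: [0.5581, 0.0301, 0.1255]
tcp_rot: [0.071, 0.963, -0.019, 0.258]
ft_force: [-0.9, 0.2, 0.2]
opening: 0.0748
finger_force: 0.0
```

Call:
{"method": "step_arm", "body": {"moves": [[[0,0,0,0,0,0,40],[0,0,0,0,0,0,40],[0,0,0,0,0,0,40],[0,0,0,0,0,0,40],[0,0,0,0,0,0,40]]]}}

```text
t: 30.38
ee_pos: [0.5584, 0.0299, 0.1265]
tcp_rot: [0.071, 0.963, -0.02, 0.259]
ft_force: [-6.6, -0.3, 10.5]
opening: 0.0455
finger_force: 59.5
```

Call:
{"method": "step_arm", "body": {"moves": [[[0,0,0,-0.05,0.007,0.087,40],[0,0,0,-0.05,0.007,0.087,40],[0,0,0,-0.1,0.015,0.174,40],[0,0,0,-0.15,0.022,0.26,40],[0,0,0,-0.2,0.03,0.346,40],[0,0,0,-0.2,0.03,0.346,40],[0,0,0,-0.1,0.015,0.3,40],[0,0,0,0,0,0,40]]]}}

```text
t: 31.38
ee_pos: [0.5077, 0.0375, 0.2226]
tcp_rot: [0.072, 0.963, -0.019, 0.259]
ft_force: [-0.5, -0.3, -0.9]
opening: 0.0461
finger_force: 61.4
```

```bash
python3 go.py .5385 .187 .23 0 -5; python3 - <<'E'
from fit import *
for n in ['wrist','side']:
    c=cam(n)
    for k in ['pan','liner']:
        r=imaging.masks_of(n,k)
        if r:
            print(n,k,r[0]['conf'],r[0]['location'])
            if k=='pan': print(fit(pan,[(c,r[0]['region'])],(.5385,.187,-1.52)))
        t=imaging.tip_of(n,k)
        if t and k=='pan': print('tip',onz(c,t[0]['location'],0),t[0]['conf'])
E
```

```text
turn [0.444 3.744 0.428] shift [0.514 2.491 0.123] rows>= 3.794733171398439 q4 1.7249091892366435
q [ 0.364  0.22  -0.831  2.311  1.153  0.478  0.004] ee [0.508 0.038 0.223] t 31.375 F [-0.486 -0.297 -0.873] op 0.046067543112559735
wrist pan 0.74 [494.5, 86.6]
(array([ 0.5366,  0.1871, -1.5137]), np.float64(0.01922723794950265))
tip [0.5383 0.1896 0.    ] 0.88
wrist liner 0.96 [318.0, 254.7]
side pan 0.65 [310.5, 296.8]
(array([ 0.5402,  0.1858, -1.5117]), np.float64(0.05334172435494022))
tip [0.5365 0.1885 0.    ] 0.73
side liner 0.6 [317.2, 182.1]
```

```bash
python3 go.py .538 .187 .24 0 3
```

```text
turn [0.18  3.743 1.401] shift [0.51  2.491 0.323] rows>= 4.0011146396190505 q4 1.7130127394935402
q [ 0.363  0.224 -0.83   2.311  1.154  0.478  0.004] ee [0.507 0.038 0.221] t 31.875 F [-0.137 -0.644 -0.685] op 0.04588404311698036
```

Call:
{"method": "step_arm", "body": {"moves": [[[0.036,0.75,0.28,0.08,0.1,0.1,40],[0.036,0.75,0.28,0.08,0.3,0.1,40],[0.036,0.75,0.28,0.08,0.5,0.1,40],[0.036,0.75,0.28,0.08,0.5,0,40],[0.036,0.75,0.28,0.09,0.5,0,40],[0,0,0,0.1,0.5,0,40],[0,0,0,0,0.1,0,40],[0,0,0,0,0,0,40]]]}}

```text
t: 32.88
ee_pos: [0.5374, 0.1831, 0.2367]
tcp_rot: [-0.02, 1.0, -0.006, 0.017]
ft_force: [-0.6, 0.2, 0.4]
opening: 0.0457
finger_force: 61.6
```

```bash
python3 go.py .538 .187 .12 0 3; python3 - <<'E'
from h import *
c=cam('wrist');cv2.imwrite('pics/w6.png',c['img'])
E
```

```text
turn [0.075 0.248 0.094] shift [ 0.011  0.064 -1.945] rows>= 1.9461556606431671 q4 1.8423463763757884
q [ 0.209  0.539 -0.995  1.724  0.528  1.139  0.667] ee [0.537 0.183 0.237] t 32.875 F [-0.565  0.174  0.445] op 0.04573745635606338
```

View pics/w6.png

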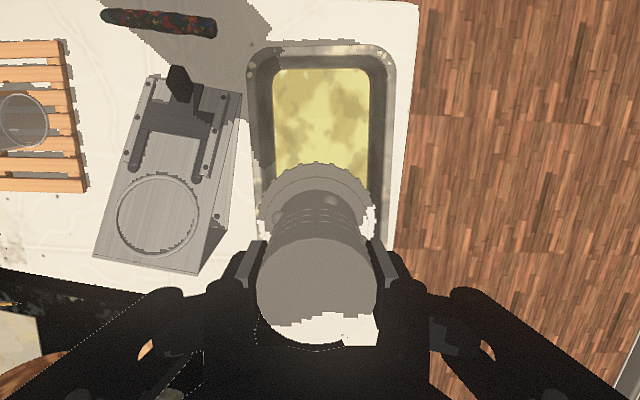

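The picture shows the fork back at (180,90) and the nest empty. The liner is held upright, its lid at (318,205), centred over the pan. Now I lower it.

Call:
{"method": "step_arm", "body": {"moves": [[[0.075,0.248,0.094,0.01,0.064,-0.45,40],[0,0,0,0,0,-0.75,40],[0,0,0,0,0,-0.75,40],[0,0,0,0,0,-0.6,40],[0,0,0,0,0,-0.3,40],[0,0,0,0,0,-0.1,40],[0,0,0,0,0,0,40],[0,0,0,0,0,0,40]]]}}

```text
t: 33.92
ee_pos: [0.539, 0.1873, 0.0613]
tcp_rot: [-0.026, 1.0, 0.001, 0.001]
ft_force: [-0.6, 0.3, -1.3]
opening: 0.0453
finger_force: 61.6
```

```bash
python3 go.py .538 .187 .051 0 3
```

```text
turn [-0.009  0.016  0.008] shift [-0.017 -0.005 -0.171] rows>= 0.1719878926558715 q4 1.888627838599403
q [ 0.105  0.751 -0.846  1.887  0.747  0.851  0.491] ee [0.539 0.187 0.061] t 33.925 F [-0.604  0.254 -1.317] op 0.045329071500495095
```

Call:
{"method": "step_arm", "body": {"moves": [[[0,0,0,0,0,-0.06,40],[0,0,0,0,0,-0.05,40],[0,0,0,0,0,-0.03,40],[0,0,0,0,0,0,40]]]}}

```text
t: 34.42
ee_pos: [0.5383, 0.1871, 0.0516]
tcp_rot: [-0.026, 1.0, 0.0, 0.0]
ft_force: [0.2, -0.3, -0.8]
opening: 0.0456
finger_force: 61.7
```

Call:
{"method": "step_arm", "body": {"moves": [[[0,0,0,0,0,-0.025,40],[0,0,0,0,0,0,40]]]}}

```text
t: 34.67
ee_pos: [0.5382, 0.1871, 0.0514]
tcp_rot: [-0.026, 1.0, -0.0, 0.001]
ft_force: [-4.4, -3.0, 17.4]
opening: 0.0455
finger_force: 63.7
```

Contact is on the floor at the expected height. I release and rise.

Call:
{"method": "step_arm", "body": {"moves": [[[0,0,0,0,0,0.02,40],[0,0,0,0,0,0,50],[0,0,0,0,0,0,58],[0,0,0,0,0,0,60],[0,0,0,0,0,0,60],[0,0,0,0,0,0.2,60],[0,0,0,0,0,0.5,60],[0,0,0,0,0,0.8,60]]]}}

```text
t: 35.67
ee_pos: [0.5376, 0.1868, 0.1421]
tcp_rot: [-0.026, 1.0, 0.0, -0.001]
ft_force: [0.6, -0.9, 0.5]
opening: 0.0598
finger_force: 0.0
```

Call:
{"method": "step_arm", "body": {"moves": [[[0,0,0,0,0,0.8,60],[0,0,0,0,0,0.8,60],[0,0,0,-0.3,0,0.5,60],[0,0,0,0,0,0,60]]]}}

```text
t: 36.17
ee_pos: [0.52, 0.1883, 0.2705]
tcp_rot: [-0.026, 1.0, 0.001, 0.002]
ft_force: [-0.9, 0.2, 0.1]
opening: 0.0601
finger_force: 0.0
```

```bash
python3 fork.py; python3 - <<'E'
from h import *
ims=[]
for n in ['scene','side','wrist']:
    c=cam(n);ims.append(cv2.resize(c['img'] if n=='wrist' else c['img'][120:320,200:440],(400,300)))
    for k in ['liner','cup','pan']:
        r=imaging.tip_of(n,k)
        if r: print(n,k,round(r[0]['conf'],2),onz(c,r[0]['location'],.02 if k=='cup' else .002))
cv2.imwrite('pics/f.png',np.vstack([np.hstack(ims[:2]),np.hstack([ims[2],ims[2]*0])]))
E
```

```text
scene [268.8, 197.0] 0.6
side [349.0, 253.0] 0.71
wrist [185.9, 104.0] 0.78
grip [0.4567 0.046  0.0529] [0.0039038992849852448, 0.004472875646427038, 0.0007365136818256613] ee [0.5203 0.1867 0.2664] 36.475
along -0.12531494569827942 y 0.0003091755149247359 h 0.036494347212408795
scene liner 0.73 [0.54819657 0.2103623  0.002     ]
scene cup 0.97 [ 0.49704901 -0.15709911  0.02      ]
scene pan 0.69 [0.53072982 0.17168193 0.002     ]
side cup 0.72 [ 0.5046334 -0.1589342  0.02     ]
side pan 0.98 [0.53658565 0.18960497 0.002     ]
wrist liner 0.68 [0.53859573 0.18788564 0.002     ]
wrist cup 0.82 [ 0.49759462 -0.15198393  0.02      ]
```

View pics/f.png

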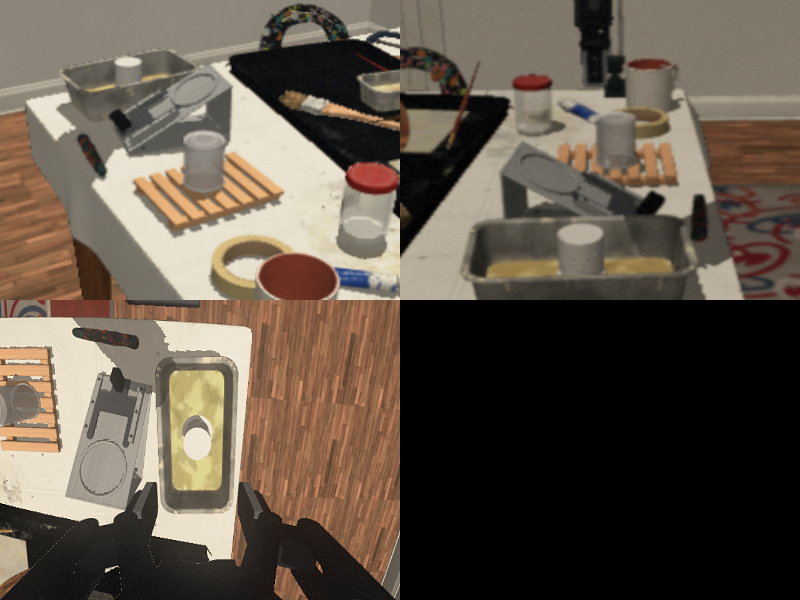

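The liner stands upright mid-pan at (198,440), the cup is upright on the rack at (205,165), the fork is back, and nothing touches the gripper. I'm handing the job in.

```bash
python3 -c "
from workcell import ctrl
print(ctrl.job_done())"
```

```text
the job is handed in; nothing more can be done
None
```

I handed the job in at about 37 s with the cup mouth down on the rack, the fork slid back, the liner standing on its lid in the pan and the gripper clear of everything; the hand-in gave no verdict back.

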